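# Send a wax block through the gate of the cold plate

### The job

Put the big wax block (the tall one, not the empty cassette of the same outline or the small blocks) on the loading ledge of the cold plate and push it along the plate through the swing gate into the railed pen. Push it in far enough that the gate swings fully shut behind it, and leave it flat on the plate.

Things in the scene. Friction and masses are not known exactly. Their poses are not given: they have to be found in the camera images.
- big_block: Big wax block, 60 g: off-white cassette 62 x 44 mm, 14 mm tall, under a cream wax slab 52 x 41 mm; 30 mm tall in all. Look-alikes: an empty cassette of the same outline but 12 mm tall; small blocks 40 x 28 x 15 mm. Starts flat on the bench left of the cold plate, over 25 mm clear of others. Origin: centre of underside; x along the 62 mm, y along the 44 mm, z up. Either end may go first.
- gateway (a point): On the cold plate's flat top (36 mm above the bench), mid-lane under the shut gate. The plate, a fixed white box, varies in place and angle. x: the way in; y: across, left looking in; z up. Bare ledge from x = -160 to -65 mm, then splayed guides narrow to 70 mm apart at x = -30 mm. Gate posts at y = +-41 mm, 44 mm high. Plate edges y = -60 and +180 mm; small blocks stand beyond y = 100 mm.
- pen (a point): Middle of the pen's floor, 120 mm straight beyond the gateway, at the same height, same axes. Rails 22 mm high, 6 mm thick, 70 mm apart inside, run from 30 mm before the gate to an end wall 57 mm beyond this point; open above. A block centred within 15 mm of this point along the lane clears the gate's sweep.
- gate (a joint): Swing gate angle, rad: 0 shut across the lane, 1.6 open. Grey upright leaf 66 mm long, 4 mm thick, top 37 mm above the plate, hinged on an upright pin at gateway y = +34 mm; opens inwards only (free end sweeps to +x). A light spring (under 4 N at the block) shuts it in about 1 s once nothing is in its sweep: all of the block over 70 mm past the gateway.

How it is judged:
By the outcome, as a careful person would: the job done as asked, in the order asked, and still so for the second after the job is handed in, with the robot touching nothing.
It also fails if it takes over 56 s, if anything falls off the work surface, if the arm or the gripper's body presses on something with over 40 N, if the wrist force passes 120 N, or if a joint passes its speed limit or range.

### The arm

A 6-joint arm with a two-finger parallel gripper is mounted at the origin on the work surface. World frame = base frame: x ahead of the robot, y to its left, z up, the work surface at z = 0. Lengths are in m, angles in degrees, forces in N, time in s.
With the tool pointing down it reaches from about 0.225 to 0.725 m from the base axis. Payload 3.1 kg.
Tool frame: the origin (TCP) lies at the very end of the fingers, on their centre line; the grasp point (between the pads) lies bot.grasp_offset behind it (bot.grasp_offset is the distance from the TCP to the grasp point, in m); z points along the fingers, x is the direction in which the jaws open and shut, and the axes are right-handed (so a half turn about z gives the same grasp; the last joint's range is limited). The gripper opens to 85 mm and grips with 20 to 120 N. Pads are 22 mm wide; open, the fingers measure 114 mm over their backs; the gripper's body (76 mm by 85 mm) begins 54 mm behind the grasp point. The pads swing forward as they close: fully open they stand 13 mm farther back than shut.
Start: joints at [62.464, 2.75, 5.684, 92.934, 0, 82.678], TCP at [0.181, 0.493, 0.231] pointing down, gripper open.
Joint ranges: [-166.93, 166.93], [-56.73, 111.36], [-69.38, 81.34], [-121.58, 131.49], [-85.45, 84.26], [-180, 180]. Speed limits (degrees/s): [159.86, 159.86, 180, 180, 180, 180].

### API

Orientations are given as a 3x3 rotation matrix whose columns are the frame's x, y, z axes.
In Python, from plant import sensors, optics, job, silhouettes, pinpoint, bot gives the robot as it stands.
- The arm moves only by the shell command python3 -m creep 'ROWS' [FORCE]. ROWS is JSON, a list of rows, each a list of 3 entries, a list of its own where there are three numbers: the shift along the tool's x, y, z in m, then the turn about the tool's z in degrees, then the gripper command: -1 is fully open, 1 is shut, values between are in proportion. In form: [[[x, y, z], yaw, fingers], ...]. A call has 1 to 12 rows; each row is the pose to reach, as a shift and turn from the pose commanded when the call began, along the tool's axes at that moment; what a row does not reach only later rows make up. A row lasts 1/10 s, in which the tool goes at most 50 mm and 8.59 degrees, less where a joint would pass 70% of its speed; a pose out of reach is approached as far as the arm can. A call with a gripper value outside its range is refused whole. The fingers move at their own pace and stop on an object; FORCE is the grip in N (left out, the last holds). Time passes only in rows, so rows that repeat a pose let the fingers close. It gives the time, the measured TCP pose, the force and the opening at its end, in the units of the state.
- sensors.observe(): the state, without advancing time (a new reading comes with each control period).
- optics.grab_frame(name): name is "side" or "top" or "wrist"; returns (picture, depth): 400x640x3 uint8, red, green, blue; 400x640 float32, m along the optical axis (not along the pixel's ray), 0 where there is no reading.
- optics.get_calibration(name): a dict with "mtx" (3x3 intrinsics, pixels), "distortion" ([k1, k2, p1, p2, k3] as OpenCV has them; the pictures are not rectified), "position" and "rotation" of the camera in the world; the wrist camera has in their place "hand_eye" (4x4, takes a point from camera to tool coordinates, whose origin is the TCP and whose axes are the tool frame's). Camera axes: x right, y down, z forward; pixel columns grow to the right and rows downward; lengths in m; the calibration is good to about 2 mm. A picture is of the moment at which its call begins: read the wrist's pose just before it. get_calibration takes no time and is no camera call.
- job.hand_in(): hands the job in, once; it reports no verdict.
Trained networks look in the newest picture that a camera, given by its name, has taken for a name from the list of things; names that differ only in an ending like _2 or _b are one class to them, and where a whole thing is asked for, a point or a joint stands for the part that bears it (a point fixed in the world has none). Each returns a list of dicts, best first, with "score" (0 to 1); they miss things now and then, are a little off and sometimes report something else, mostly with a low value. They report only what shows in the picture. A call takes as long as a camera call.
- silhouettes(camera, query): "mask" (400x640 bool, what is visible of it) and "point" ([column, row] in pixels, amid what is visible of it).
- pinpoint(camera, query): "point" ([column, row] in pixels: a listed point, or the origin of a listed thing).
The state is a dict: "time": time; "joint_pos": joint angles; "dq": joint speeds; "joint_torque": joint torques, N m; "tcp_pos": TCP position; "tcp_rot": TCP orientation; "wrist_force": force on the tool from outside, world axes, zero at the start; "wrist_torque": the same for the moment, N m; "width": opening from 0.0 (shut) to 1.0 (fully open).
Only numpy, scipy, OpenCV 4.12 (cv2) and the standard library are available. Lean on these libraries where they do the work, as an engineer would, in place of code of your own. Each camera call takes 0.05 s, during which the arm holds its last target. There are 200 camera calls.

## Working session

There is one attempt and no reset: what is moved stays moved. The work goes in short steps, Python scripts to look and compute and a shell command to move; the robot and the scene stay as the last step left them, time stands still between calls to the robot, and variables do not carry over. Pictures are saved under pics/ and viewed, about 8 in all and at most 12, crops included, and the job is handed in when it is done.

```bash
ls; mkdir -p pics
cat > h.py <<'E'
import numpy as np, cv2
from plant import sensors, optics, job, silhouettes, pinpoint, bot
def pose(name, st=None):
    c=optics.get_calibration(name)
    if 'hand_eye' in c:
        st=st or sensors.observe()
        T=np.eye(4);T[:3,:3]=np.array(st['tcp_rot']);T[:3,3]=st['tcp_pos']
        M=T@np.array(c['hand_eye']);return c,M[:3,:3],M[:3,3]
    return c,np.array(c['rotation']),np.array(c['position'])
def rays(c,R,px):
    u=cv2.undistortPoints(np.array(px,float).reshape(-1,1,2),np.array(c['mtx'],float),np.array(c['distortion'],float))[:,0]
    return np.c_[u,np.ones(len(u))]@R.T
def onplane(c,R,p,px,z):
    d=rays(c,R,px);return p+d*((z-p[2])/d[:,2])[:,None]
def bydepth(c,R,p,px,dep):
    px=np.array(px).reshape(-1,2).astype(int)
    return p+rays(c,R,px)*dep[px[:,1],px[:,0]][:,None]
def save(n,im): cv2.imwrite('pics/'+n,im[:,:,::-1])
E
python3 - <<'E'
from h import *
print(bot.grasp_offset, sensors.observe())
for n in ('top','side'):
    im,d=optics.grab_frame(n); save(n+'1.png',im); c,R,p=pose(n); print(n,p)
    for q in ('big_block','gateway','pen','gate'):
        for f in (pinpoint,silhouettes):
            try:
              for r in f(n,q)[:2]:
                extra=''
                if f is silhouettes:
                    ys,xs=np.nonzero(r['mask']); P=bydepth(c,R,p,np.c_[xs,ys],d); k=d[ys,xs]>0;P=P[k]
                    zt=np.percentile(P[:,2],95); T=P[P[:,2]>zt-.006]; rc=cv2.minAreaRect((T[:,:2]*1000).astype(np.float32)); extra=(len(P),zt.round(4),np.round(rc[0],1),np.round(rc[1],1),round(rc[2],1))
                pz=onplane(c,R,p,[r['point']],0 if q=='big_block' else .036)[0]
                print(n,q,f.__name__,round(r['score'],2),np.round(r['point'],1),pz.round(4),extra)
            except Exception as e: print(n,q,f.__name__,e)
E
```

```text
pics
0.0187 {'time': 0.0, 'joint_pos': array([6.24638229e+01, 2.79204399e+00, 5.59185773e+00, 9.29346922e+01,
       7.66837872e-05, 8.26780143e+01]), 'dq': array([ 0.01866572,  0.08167591,  0.04302306,  0.01100521, -0.11248787,
        0.00610391]), 'joint_torque': array([-6.68996527e-04, -3.38785172e+01,  3.20013142e+01,  2.02166563e-02,
       -2.00621234e-04,  4.71092306e-06]), 'tcp_pos': array([0.18112378, 0.49210926, 0.23012703]), 'tcp_rot': array([[ 3.45529371e-01,  9.38407303e-01, -1.08949402e-03],
       [ 9.38405031e-01, -3.45530957e-01, -2.08678099e-03],
       [-2.33470444e-03, -3.01342545e-04, -9.99997229e-01]]), 'wrist_force': array([ 0.05157614, -0.48185698, -0.80578637]), 'wrist_torque': array([ 0.07185986,  0.00097924, -0.04821929]), 'width': 1.0024218740768287}
top [0.43091735 0.04503784 0.82466698]
top big_block call 0.76 [162.4 237.1] [0.4674 0.3465 0.    ] 
top big_block call 0.82 [158.8 232.3] [0.4766 0.3541 0.    ] (794, np.float64(0.0329), array([472.1, 345.6]), array([42.1, 51.5]), 24.2)
top gateway call 0.77 [401.1 155.4] [ 0.6191 -0.1119  0.036 ] 
top gatew
[... 645 characters left out ...]
56.5 326.7] [0.4642 0.338  0.    ] (1361, np.float64(0.0313), array([469.3, 348.2]), array([41.5, 52.8]), 22.3)
side gateway call 0.85 [297.1 159.8] [ 0.615 -0.129  0.036] 
side gateway call 0.67 [271.6 173.6] [ 0.6649 -0.0591  0.036 ] (9033, np.float64(0.0565), array([ 661.2, -143.1]), array([191.3, 289.7]), 2.5)
side pen call 0.63 [304.2 140.3] [ 0.6099 -0.2365  0.036 ] 
side pen call 0.63 [273.8 174.3] [ 0.6593 -0.0563  0.036 ] (8976, np.float64(0.0565), array([ 661.2, -143.1]), array([191.3, 289.7]), 2.5)
side gate call it knows: big_block, gateway, pen
side gate call 0.89 [295.6 159.8] [ 0.6186 -0.1288  0.036 ] (368, np.float64(0.0714), array([ 615.7, -103.4]), array([65.9,  9. ]), 2.4)
```

View pics/top1.png

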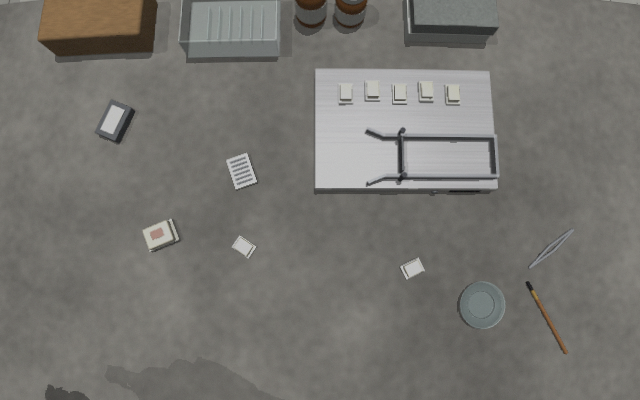

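View pics/side1.png

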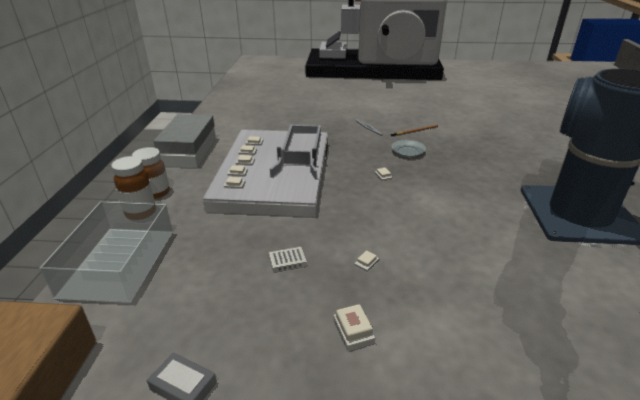

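The top view shows the big block at about (160,236). The empty cassette is at (241,171), the lane runs right from (401,155), and the gate is shut. The side view agrees, with the block at (354,326). Next I fit the plate and lane from depth.

Run:
```python
from h import *
for n in ('top','side'):
    im,d=optics.grab_frame(n); c,R,p=pose(n)
    ys,xs=np.nonzero(d>0); P=bydepth(c,R,p,np.c_[xs,ys],d)
    def box(lo,hi,x0,x1,y0,y1):
        k=(P[:,2]>lo)&(P[:,2]<hi)&(P[:,0]>x0)&(P[:,0]<x1)&(P[:,1]>y0)&(P[:,1]<y1);return P[k]
    A=box(.03,.043,.5,.85,-.4,.15); rc=cv2.minAreaRect((A[:,:2]*1000).astype(np.float32)); print(n,'plate',np.median(A[:,2]).round(4),rc)
    print(' corners',cv2.boxPoints(rc).round(0).tolist())
    for nm,b in (('railL',(.053,.065,.635,.67,-.27,-.14)),('railR',(.053,.065,.55,.59,-.27,-.14))):
        B=box(*b)
        if len(B)>10:
            m=np.polyfit(B[:,1],B[:,0],1); print(nm,len(B),'x at y=-.2',np.polyval(m,-.2).round(4),'deg',np.degrees(np.arctan(m[0])).round(2), 'xrange',B[:,0].min().round(3),B[:,0].max().round(3))
    G=box(.066,.085,.57,.67,-.16,-.06); print('gate/posts',len(G),G.mean(0).round(4),cv2.minAreaRect((G[:,:2]*1000).astype(np.float32)))
    W=box(.053,.065,.585,.635,-.34,-.2); print('endwall',len(W),W.mean(0).round(4) if len(W) else '')
```

```text
top plate 0.0372 ((700.935302734375, -73.40155029296875), (446.12957763671875, 291.0020751953125), 89.9344253540039)
 corners [[555.0, -296.0], [846.0, -297.0], [847.0, 149.0], [556.0, 150.0]]
railL 272 x at y=-.2 0.6522 deg -0.44 xrange 0.649 0.656
railR 222 x at y=-.2 0.5769 deg 0.11 xrange 0.574 0.58
gate/posts 188 [ 0.6178 -0.1059  0.0754] ((615.1456298828125, -106.37002563476562), (10.152887344360352, 88.8577880859375), 89.21234893798828)
endwall 121 [ 0.6106 -0.2862  0.0585]
side plate 0.0353 ((687.3033447265625, -69.71354675292969), (452.134521484375, 276.58917236328125), 87.18574523925781)
 corners [[538.0, -289.0], [814.0, -302.0], [837.0, 149.0], [560.0, 163.0]]
railL 66 x at y=-.2 0.6495 deg -0.24 xrange 0.647 0.653
railR 52 x at y=-.2 0.574 deg -0.19 xrange 0.571 0.577
gate/posts 144 [ 0.6173 -0.1029  0.0715] ((614.13427734375, -104.81027221679688), (13.765239715576172, 87.51936340332031), 89.428955078125)
endwall 45 [ 0.6107 -0.2829  0.0561]
```

```bash
python3 -m creep '[[[0,0,0],8.5,-1],[[0,0,0],17,-1],[[0,0,0],25.5,-1],[[0,0,0],34,-1],[[0,0,0],42,-1],[[0,0,0],46,-1],[[0,0,0],46,-1]]' 30
```

```text
time: 1.6
tcp_pos: [0.1814, 0.4927, 0.2313]
tcp_rot: [[0.915, 0.404, 0.0], [0.404, -0.915, 0.0], [0.0, -0.0, -1.0]]
wrist_force: [0.8, -0.3, 0.8]
width: 1.002
```

```bash
python3 -m creep '[[[0.03,0.036,0],0,-1],[[0.06,0.073,0],0,-1],[[0.09,0.11,0],0,-1],[[0.12,0.146,0],0,-1],[[0.15,0.183,0],0,-1],[[0.18,0.219,0],0,-1],[[0.205,0.25,0],0,-1],[[0.205,0.25,0.05],0,-1],[[0.205,0.25,0.05],0,-1],[[0.205,0.25,0.05],0,-1]]'
python3 - <<'E'
from h import *
print(optics.get_calibration('wrist')['hand_eye'])
st=sensors.observe(); im,d=optics.grab_frame('wrist'); save('w1.png',im); c,R,p=pose('wrist',st); print(st['tcp_pos'])
for r in silhouettes('wrist','big_block')[:2]:
    ys,xs=np.nonzero(r['mask']); P=bydepth(c,R,p,np.c_[xs,ys],d)[d[ys,xs]>0]
    print(r['score'],len(P))
    for lo,hi in ((.022,.05),(.005,.05)):
        T=P[(P[:,2]>lo)&(P[:,2]<hi)]
        if len(T)>20: print(lo,T[:,2].mean(),np.percentile(T[:,2],[5,95]),cv2.minAreaRect((T[:,:2]*1000).astype(np.float32)))
print([(r['score'],onplane(c,R,p,[r['point']],0)) for r in pinpoint('wrist','big_block')])
E
```

```text
time: 2.6
tcp_pos: [0.4679, 0.3455, 0.1787]
tcp_rot: [[0.915, 0.404, -0.006], [0.404, -0.915, -0.003], [-0.007, 0.0, -1.0]]
wrist_force: [0.4, 0.9, 1.2]
width: 1.0
[[ 9.99999275e-01 -1.31045751e-04  1.19730550e-03  3.60824017e-04]
 [-2.35228761e-04  9.53673017e-01  3.00845013e-01 -7.72616190e-02]
 [-1.18126241e-03 -3.00845076e-01  9.53672294e-01 -1.42145031e-01]
 [ 0.00000000e+00  0.00000000e+00  0.00000000e+00  1.00000000e+00]]
[0.46786666 0.34546102 0.17866689]
0.63 2160
0.022 0.029431104560350984 [0.02792225 0.03076282] ((471.0655517578125, 347.7257995605469), (40.12774658203125, 52.21745300292969), 22.824251174926758)
0.005 0.026791816921697728 [0.01295052 0.03068548] ((470.94757080078125, 347.6411437988281), (43.526424407958984, 62.318180084228516), 22.97504425048828)
[(0.82, array([[0.47281941, 0.34827224, 0.        ]]))]
```

View pics/w1.png

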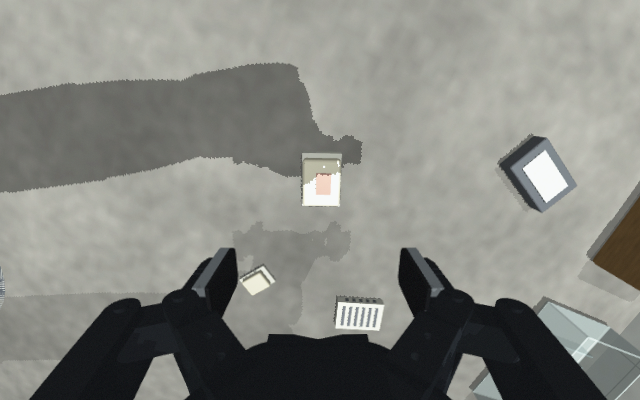

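```bash
python3 -m creep '[[[0.0015,-0.0005,0.03],1,-1],[[0.0015,-0.0005,0.07],1,-1],[[0.0015,-0.0005,0.11],1,-1],[[0.0015,-0.0005,0.14],1,-1],[[0.0015,-0.0005,0.16],1,-1],[[0.0015,-0.0005,0.169],1,-1],[[0.0015,-0.0005,0.169],1,-1],[[0.0015,-0.0005,0.169],1,-1]]'
python3 -m creep '[[[0,0,0],0,0.3],[[0,0,0],0,0.3],[[0,0,0],0,0.3],[[0,0,0],0,0.3],[[0,0,0],0,0.3],[[0,0,0],0,0.3],[[0,0,0],0,0.3],[[0,0,0],0,0.3]]' 30
```

```text
time: 3.55
tcp_pos: [0.4732, 0.3493, 0.0155]
tcp_rot: [[0.922, 0.388, 0.005], [0.388, -0.922, 0.003], [0.005, -0.001, -1.0]]
wrist_force: [0.6, 0.8, -0.9]
width: 1.003
time: 4.35
tcp_pos: [0.4717, 0.348, 0.0134]
tcp_rot: [[0.922, 0.387, 0.002], [0.387, -0.922, 0.001], [0.002, -0.0, -1.0]]
wrist_force: [-0.9, -0.2, 5.3]
width: 0.468
```

```bash
python3 -m creep '[[[0,0,-0.02],0,0.3],[[0,0,-0.05],0,0.3],[[0,0,-0.08],0,0.3],[[0,0,-0.1],0,0.3],[[0,0.03,-0.1],3,0.3],[[0,0.07,-0.1],7,0.3],[[0,0.11,-0.1],11,0.3],[[0,0.15,-0.1],15,0.3],[[0,0.19,-0.1],19,0.3],[[0,0.23,-0.1],23,0.3],[[0,0.27,-0.1],23,0.3]]'
python3 -m creep '[[[0.015,0.035,0],0,0.3],[[0.03,0.07,0],0,0.3],[[0.04,0.095,0],0,0.3],[[0.04,0.095,0],0,0.3],[[0.04,0.095,0],0,0.3],[[0.04,0.095,0],0,0.3]]'
python3 - <<'E'
from h import *
im,d=optics.grab_frame('side'); save('s2.png',im[60:300,150:520])
st=sensors.observe(); im,d=optics.grab_frame('wrist'); save('w2.png',im); print(st['tcp_pos'],st['width'])
E
```

```text
time: 5.45
tcp_pos: [0.5752, 0.0971, 0.1111]
tcp_rot: [[1.0, -0.005, -0.002], [-0.005, -1.0, -0.0], [-0.002, 0.0, -1.0]]
wrist_force: [0.5, -0.1, -0.9]
width: 0.473
time: 6.05
tcp_pos: [0.6144, 0.0045, 0.1115]
tcp_rot: [[1.0, -0.003, -0.002], [-0.003, -1.0, 0.001], [-0.002, -0.001, -1.0]]
wrist_force: [-0.1, 0.0, -0.5]
width: 0.468
[0.61446794 0.00478663 0.11179488] 0.4718235756428423
```

View pics/w2.png

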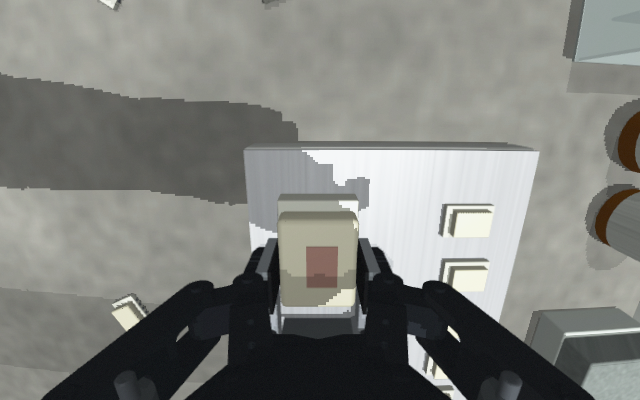

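The block is held straight over the ledge, spanning about (278–358, 195–315), with the plate's near edge at row 150. I'll lower it now.

```bash
python3 -m creep '[[[0,0,0.02],0,0.3],[[0,0,0.04],0,0.3],[[0,0,0.052],0,0.3],[[0,0,0.058],0,0.3],[[0,0,0.061],0,0.3],[[0,0,0.062],0,0.3],[[0,0,0.062],0,0.3],[[0,0,0.062],0,0.3]]'
```

```text
time: 6.95
tcp_pos: [0.6159, 0.0035, 0.0513]
tcp_rot: [[1.0, -0.004, 0.002], [-0.004, -1.0, -0.0], [0.002, 0.0, -1.0]]
wrist_force: [0.7, -0.4, 0.0]
width: 0.472
```

```bash
python3 -m creep '[[[0,0,0.001],0,0.3],[[0,0,0.0015],0,0.3],[[0,0,0.0015],0,0.3]]'
python3 -m creep '[[[0,0,0],0,-0.6],[[0,0,0],0,-0.6],[[0,0,0],0,-0.6],[[0,0,0],0,-0.6],[[0,0,-0.02],0,-0.6],[[0,0,-0.05],0,-0.6],[[0,-0.03,-0.05],0,0.7],[[0,-0.06,-0.05],0,0.7],[[0,-0.06,-0.05],0,0.7],[[0,-0.06,-0.05],0,0.7],[[0,-0.06,-0.05],0,0.7]]'
python3 - <<'E'
from h import *
print(sensors.observe()['width'])
for n in ('top','side','wrist'):
    st=sensors.observe(); im,d=optics.grab_frame(n); save(n+'3.png',im); c,R,p=pose(n,st)
    for r in silhouettes(n,'big_block')[:1]:
        ys,xs=np.nonzero(r['mask']); P=bydepth(c,R,p,np.c_[xs,ys],d)[d[ys,xs]>0]; T=P[(P[:,2]>.055)&(P[:,2]<.08)]
        print(n,r['score'],len(P),T[:,2].mean(),cv2.minAreaRect((T[:,:2]*1000).astype(np.float32)))
E
```

```text
time: 7.25
tcp_pos: [0.6156, 0.0034, 0.0494]
tcp_rot: [[1.0, -0.004, 0.001], [-0.004, -1.0, -0.0], [0.001, 0.0, -1.0]]
wrist_force: [0.1, 0.2, 1.5]
width: 0.473
time: 8.35
tcp_pos: [0.6153, 0.063, 0.0985]
tcp_rot: [[1.0, -0.004, -0.0], [-0.004, -1.0, -0.001], [-0.0, 0.001, -1.0]]
wrist_force: [0.5, -0.1, -0.3]
width: 0.15
0.14986918801046653
top 0.66 217 0.06930608186280707 ((616.8756713867188, -105.89999389648438), (66.60261535644531, 6.029587745666504), 0.48502248525619507)
side 0.66 483 0.06325272370328529 ((613.01123046875, 6.833042144775391), (52.94801712036133, 40.63174057006836), 86.27523803710938)
wrist 0.69 2134 0.06516311558061319 ((615.118896484375, 4.536712646484375), (30.002033233642578, 51.51945495605469), 0.8092097043991089)
```

View pics/side3.png

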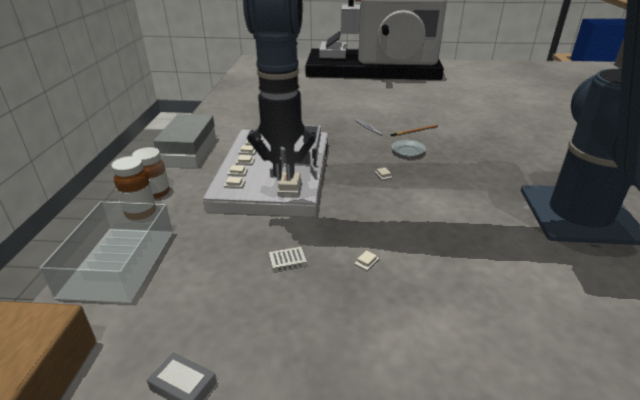

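The side view shows the block flat on the ledge at about (288,184), with the fingers over its rear and the gate still shut. The top network's answer this time was actually the gate leaf, so I'm ignoring it. Next I lower the fingers behind the block and push.

```bash
python3 -m creep '[[[0,0,0.03],0,0.7],[[0,0,0.05],0,0.7],[[0,0,0.056],0,0.7],[[0,0,0.056],0,0.7],[[0,0.007,0.056],0,0.7],[[0,0.014,0.056],0,0.7],[[0,0.021,0.056],0,0.7],[[0,0.028,0.056],0,0.7],[[0,0.035,0.056],0,0.7],[[0,0.042,0.056],0,0.7],[[0,0.05,0.056],0,0.7],[[0,0.05,0.056],0,0.7]]'
python3 - <<'E'
from h import *
for n in ('side','wrist'):
    st=sensors.observe(); im,d=optics.grab_frame(n); save(n+'4.png',im if n=='wrist' else cv2.resize(im[100:230,190:370],None,fx=4,fy=4)); c,R,p=pose(n,st)
    for r in silhouettes(n,'big_block')[:1]:
        ys,xs=np.nonzero(r['mask']); P=bydepth(c,R,p,np.c_[xs,ys],d)[d[ys,xs]>0]; T=P[(P[:,2]>.055)&(P[:,2]<.08)]
        print(n,r['score'],len(P),T[:,2].mean(),cv2.minAreaRect((T[:,:2]*1000).astype(np.float32)))
E
```

```text
time: 9.85
tcp_pos: [0.6152, 0.0122, 0.0427]
tcp_rot: [[1.0, -0.005, -0.0], [-0.005, -1.0, -0.001], [-0.0, 0.001, -1.0]]
wrist_force: [0.2, 0.6, -0.5]
width: 0.15
side 0.73 162 0.06391582950510324 ((607.6310424804688, -17.392715454101562), (32.11978530883789, 76.23951721191406), 9.756208419799805)
wrist 0.64 2142 0.06443331493237589 ((613.8440551757812, -10.407323837280273), (21.85787010192871, 31.91481590270996), 9.590315818786621)
```

View pics/side4.png

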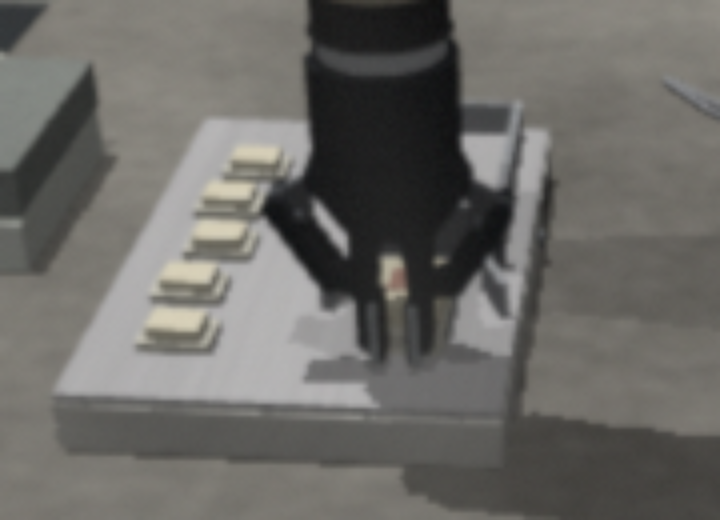

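View pics/wrist4.png

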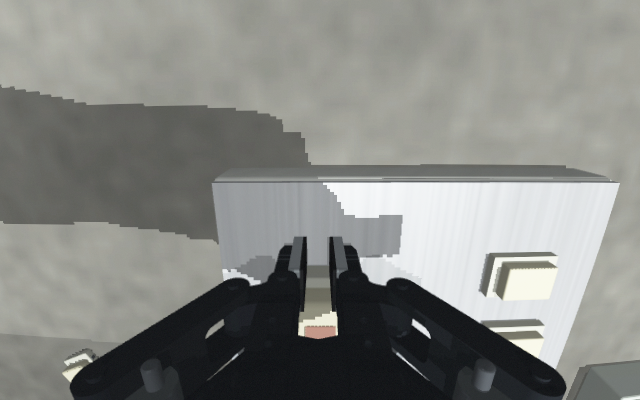

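The block is centred ahead of the fingers, with its label at (320,332). I'll continue pushing.

```bash
python3 -m creep '[[[0,0.009,0],0,0.7],[[0,0.018,0],0,0.7],[[0,0.027,0],0,0.7],[[0,0.036,0],0,0.7],[[0,0.045,0],0,0.7],[[0,0.054,0],0,0.7],[[0,0.063,0],0,0.7],[[0,0.072,0],0,0.7],[[0,0.081,0],0,0.7],[[0,0.09,0],0,0.7],[[0,0.09,0],0,0.7]]'
python3 - <<'E'
from h import *
st=sensors.observe();print(st['tcp_pos'],st['wrist_force'])
a,d=optics.grab_frame('side'); b,_=optics.grab_frame('top');w,_=optics.grab_frame('wrist')
f=lambda i:cv2.resize(i,(400,300))
save('m5.png',np.vstack([np.hstack([f(a[100:220,210:370]),f(b[60:210,300:500])]),np.hstack([f(w[150:400,140:500])]*2)]))
E
```

```text
time: 11.15
tcp_pos: [0.6151, -0.0786, 0.0429]
tcp_rot: [[1.0, -0.006, 0.0], [-0.006, -1.0, -0.002], [0.0, 0.002, -1.0]]
wrist_force: [-0.2, 0.2, 0.3]
width: 0.153
[ 0.61512343 -0.07856127  0.04286136] [-0.23872708  0.20283095  0.34012376]
```

View pics/m5.png

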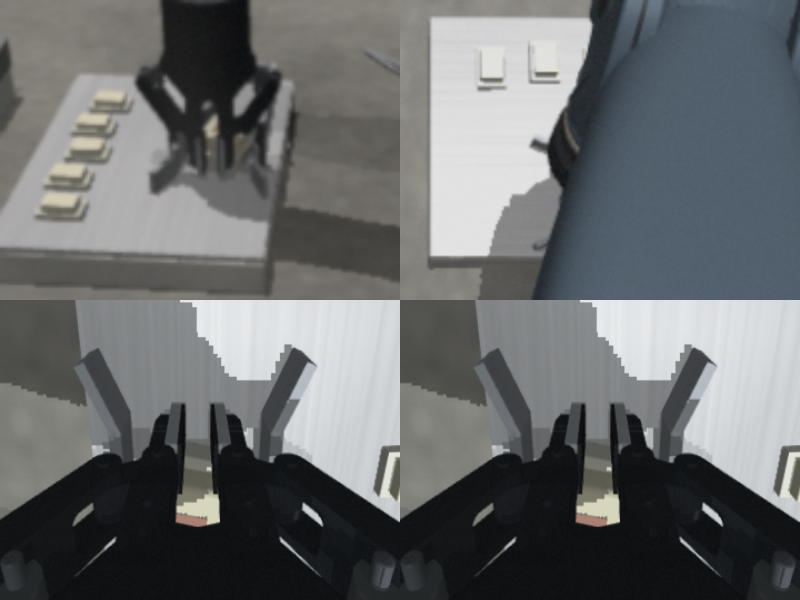

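The block is between the guides with the fingers behind it, and the wrist view shows its label slightly left of the finger gap. I'll go on in shorter pushes and watch the forces as the knuckles pass the posts.

```bash
python3 -m creep '[[[0,0.006,0],0,0.7],[[0,0.012,0],0,0.7],[[0,0.018,0],0,0.7],[[0,0.024,0],0,0.7],[[0,0.03,0],0,0.7]]'
python3 -m creep '[[[0,0.006,0],0,0.7],[[0,0.012,0],0,0.7],[[0,0.018,0],0,0.7],[[0,0.024,0],0,0.7],[[0,0.03,0],0,0.7],[[0,0.03,0],0,0.7]]'
python3 - <<'E'
from h import *
st=sensors.observe();print(st['tcp_pos'],st['wrist_force'])
a,d=optics.grab_frame('side'); w,_=optics.grab_frame('wrist')
f=lambda i:cv2.resize(i,(400,300))
save('m6.png',np.hstack([f(a[100:220,210:370]),f(w[150:400,140:500])]))
E
```

```text
time: 11.8
tcp_pos: [0.6147, -0.107, 0.0428]
tcp_rot: [[1.0, -0.004, -0.0], [-0.004, -1.0, 0.0], [-0.0, -0.0, -1.0]]
wrist_force: [-0.7, 1.3, 0.8]
width: 0.154
time: 12.4
tcp_pos: [0.6145, -0.1377, 0.0427]
tcp_rot: [[1.0, -0.005, -0.0], [-0.005, -1.0, -0.001], [-0.0, 0.001, -1.0]]
wrist_force: [-1.3, -0.4, -0.6]
width: 0.15
[ 0.61445153 -0.13766238  0.0426902 ] [-1.2892271  -0.40211507 -0.56266342]
```

View pics/m6.png

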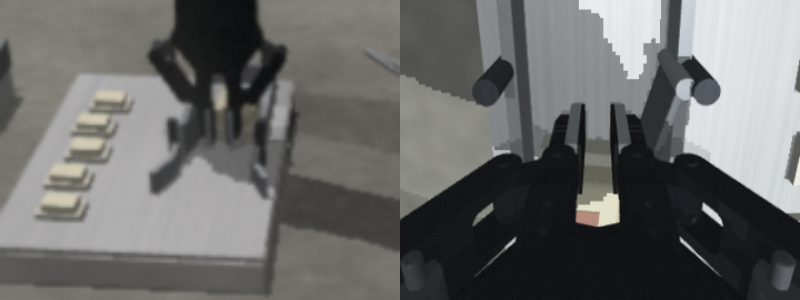

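The gate is open alongside the fingers in the wrist view and the block is still ahead of them. I'll push to the final depth.

```bash
python3 -m creep '[[[0,0.006,0],0,0.7],[[0,0.012,0],0,0.7],[[0,0.018,0],0,0.7],[[0,0.024,0],0,0.7],[[0,0.03,0],0,0.7],[[0,0.036,0],0,0.7],[[0,0.042,0],0,0.7],[[0,0.047,0],0,0.7],[[0,0.047,0],0,0.7],[[0,0.047,0],0,0.7]]'
python3 -m creep '[[[0,-0.0015,0],0,0.7],[[0,-0.0015,-0.02],0,0.7],[[0,-0.0015,-0.05],0,0.7],[[0,-0.0015,-0.09],0,0.7],[[0,-0.0015,-0.13],0,0.7],[[0,0.05,-0.13],0,0.7],[[0,0.05,-0.13],0,0.7],[[0,0.05,-0.13],0,0.7],[[0,0.05,-0.13],0,0.7],[[0,0.05,-0.13],0,0.7],[[0,0.05,-0.13],0,0.7]]'
python3 - <<'E'
from h import *
for n in ('side','wrist'):
    st=sensors.observe(); im,d=optics.grab_frame(n); c,R,p=pose(n,st)
    save(n+'7.png',im if n=='wrist' else cv2.resize(im[100:220,210:370],(640,480)))
    ys,xs=np.nonzero(d>0);A=bydepth(c,R,p,np.c_[xs,ys],d)
    G=A[(A[:,2]>.068)&(A[:,2]<.077)&(abs(A[:,0]-.615)<.036)&(A[:,1]>-.19)&(A[:,1]<-.08)]
    if len(G)>9: print('gate',len(G),cv2.minAreaRect((G[:,:2]*1000).astype(np.float32)))
    for r in silhouettes(n,'big_block')[:1]:
        ys,xs=np.nonzero(r['mask']); P=bydepth(c,R,p,np.c_[xs,ys],d)[d[ys,xs]>0]; T=P[(P[:,2]>.055)&(P[:,2]<.08)]
        print(n,r['score'],len(P),np.percentile(T[:,2],[5,50,95]),cv2.minAreaRect((T[:,:2]*1000).astype(np.float32)))
E
```

```text
time: 13.5
tcp_pos: [0.6147, -0.1838, 0.043]
tcp_rot: [[1.0, -0.004, 0.0], [-0.004, -1.0, -0.0], [0.0, 0.0, -1.0]]
wrist_force: [-0.4, -0.3, 0.1]
width: 0.15
time: 14.6
tcp_pos: [0.6141, -0.2323, 0.1722]
tcp_rot: [[1.0, -0.002, -0.001], [-0.002, -1.0, 0.001], [-0.001, -0.001, -1.0]]
wrist_force: [-0.1, -0.4, 0.9]
width: 0.149
gate 71 ((615.4465942382812, -105.73713684082031), (69.72340393066406, 10.270098686218262), 2.9264259338378906)
side 0.84 347 [0.05630627 0.06439205 0.06615447] ((604.811767578125, -222.98619079589844), (56.28733444213867, 39.7677001953125), 89.11355590820312)
gate 577 ((616.9995727539062, -106.7109375), (67.73784637451172, 7.919515132904053), 1.7713037729263306)
wrist 0.69 2888 [0.06354653 0.06549613 0.06668278] ((607.5545654296875, -226.2599334716797), (51.7512092590332, 40.98646545410156), 89.56051635742188)
```

View pics/wrist7.png

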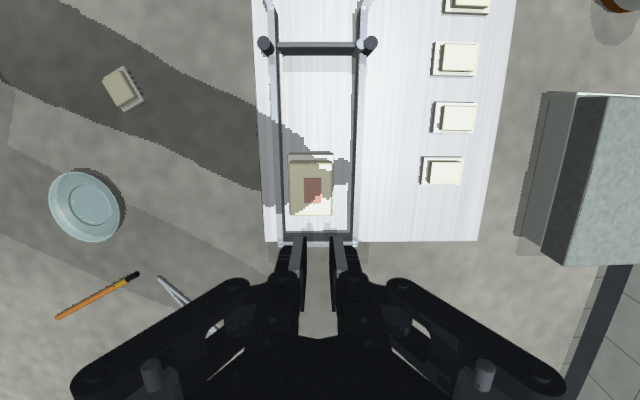

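The wrist view shows the gate straight between its posts at row 45, with the block flat in the pen at about (312,185). I'll wait half a second, recheck the leaf angle, and hand in.

```bash
python3 -m creep '[[[0,0,-0.03],0,0.7],[[0,0,-0.03],0,0.7],[[0,0,-0.03],0,0.7],[[0,0,-0.03],0,0.7],[[0,0,-0.03],0,0.7],[[0,0,-0.03],0,0.7]]'
python3 - <<'E'
from h import *
st=sensors.observe(); im,d=optics.grab_frame('wrist'); c,R,p=pose('wrist',st)
ys,xs=np.nonzero(d>0);A=bydepth(c,R,p,np.c_[xs,ys],d)
G=A[(A[:,2]>.069)&(A[:,2]<.077)&(abs(A[:,0]-.615)<.028)&(A[:,1]>-.19)&(A[:,1]<-.08)]
m=np.polyfit(G[:,0],G[:,1],1); print('gate deg',np.degrees(np.arctan(m[0])),'y',G[:,1].mean())
rl=A[(A[:,2]>.054)&(A[:,2]<.062)&(A[:,0]>.642)&(A[:,0]<.665)&(A[:,1]<-.13)&(A[:,1]>-.27)]
m=np.polyfit(rl[:,1],rl[:,0],1); print('rail deg',np.degrees(np.arctan(m[0])))
print(job.hand_in())
E
```

```text
time: 15.4
tcp_pos: [0.6139, -0.2333, 0.2017]
tcp_rot: [[1.0, -0.004, -0.002], [-0.004, -1.0, 0.001], [-0.002, -0.001, -1.0]]
wrist_force: [-0.2, 0.8, -0.1]
width: 0.151
gate deg -0.2200170050637825 y -0.106103735789017
rail deg 0.21094047116632214
the job is handed in; nothing more can be done
None
```

The big wax block is in the pen with the gate shut behind it, and I handed the job in at about 15.5 s. I gripped the block by its wax, set it flat on the loading ledge and released it. I then pushed it through the gate with the nearly closed fingers and lifted clear over the pen.

Last checks:
- **Block position:** its centre is about 121 mm past the gateway, so within 2 mm of the pen's middle along the lane. It sits about 7 mm right of mid-lane.
- **Flatness:** the block's top is level at about 30 mm above the plate, so it is lying flat.
- **Gate:** the leaf is square across the lane to within 0.5° and is at the same place as before the push.
- **Robot:** it was touching nothing, and the wrist force read between calls never passed about 5 N.

**Disagreements:**
- After the placing, the top camera's network reported the gate leaf as the block. I ignored it because the side and wrist views agreed with each other.
- The side camera put the block's sideways position about 3 mm from the wrist camera's.

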